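Put the dinner cutlery away in the pantry's cutlery tray

ROBOT

A 7-joint arm with a two-finger parallel gripper is mounted at the origin on the work surface. World frame = base frame: x ahead of the robot, y to its left, z up, the work surface at z = 0. Lengths are in mm, angles in degrees, forces in N, time in s.
With the tool pointing down it reaches from about 350 to 900 mm from the base axis. Payload 19.9 kg.
Tool frame: the origin (TCP) lies at the very end of the fingers, on their centre line; the grasp point (between the pads) lies 19 mm behind it; x points along the fingers, z is the direction in which the jaws open and shut, and the axes are right-handed (so a half turn about x gives the same grasp; the last joint's range is limited). The gripper opens to 85 mm and grips with 20 to 120 N. Pads are 22 mm wide; open, the fingers measure 114 mm over their backs; the gripper's body (76 mm by 85 mm) begins 54 mm behind the grasp point. The pads swing forward as they close: fully open they stand 13 mm farther back than shut.
Start: joints at [62.366, 23.915, -0.59, 92.452, 0.269, 63.638, -3.037], TCP at [266.657, -565.239, 231.26] pointing down, gripper open.
Joint ranges: [-161.28, 161.28], [-22.2, 115.67], [-73.04, 71.86], [3.21, 147.25], [-68.34, 248.33], [10.77, 114.83], [-161.83, 161.83]. Speed limits (degrees/s): [108.29, 108.29, 136.94, 136.94, 172.46, 172.46, 172.46].

INTERFACE

Orientations are given as [roll, pitch, yaw] about the fixed x, y, z axes, in that order (R = Rz(yaw) Ry(pitch) Rx(roll)).
In Python, from plant import robot gives the robot as it stands.
- The arm moves only by the tool servo_tool, never from a script. Its argument "moves" is a list of rows, each a list of 2 entries, a list of its own where there are three numbers: the shift along the tool's x, y, z in cm, then the turn, a rotation vector about the tool's x, y, z in rad. In form: [[[x, y, z], [ax, ay, az]], ...]. A call has 1 to 8 rows; each row is the pose to reach, as a shift and turn from the pose commanded when the call began, along the tool's axes at that moment; what a row does not reach only later rows make up. A row lasts 1/10 s, in which the tool goes at most 50 mm and 8.59 degrees, less where a joint would pass 70% of its speed; a pose out of reach is approached as far as the arm can. A call with a gripper value outside its range is refused whole. "hand" is the opening, from 0 (shut) to 1 (fully open), set as the call begins (left out, the last holds). The fingers move at their own pace and stop on an object; "squeeze" is the grip in N (left out, the last holds). Time passes only in rows, so rows that repeat a pose let the fingers close. It gives the time, the measured TCP pose, the force and the opening at its end, in the units of the state.
- robot.get_state(): the state, without advancing time (a new reading comes with each control period).
- robot.read_camera(name): name is "scene" or "top"; returns a dict with "image" (384x512x3 uint8, red, green, blue), "mtx" (3x3 intrinsics, pixels), "extrinsics" (4x4, takes a point from camera to world coordinates). Camera axes: x right, y down, z forward; pixel columns grow to the right and rows downward; lengths in mm; the calibration is good to about 2 mm. A picture is of the moment at which its call begins. There is no depth.
- robot.finish_job(): hands the job in, once; it reports no verdict.
The state is a dict: "time": time; "joint_pos": joint angles; "qd": joint speeds; "joint_torque": joint torques, N m; "eef_pos": TCP position; "ee_rot": TCP orientation; "ft_force": force on the tool from outside, world axes, zero at the start; "moment": the same for the moment, N m; "gripper_width": opening from 0.0 (shut) to 1.0 (fully open).
Only numpy, scipy, OpenCV 4.12 (cv2) and the standard library are available. Lean on these libraries where they do the work, as an engineer would, in place of code of your own. Each camera call takes 0.05 s, during which the arm holds its last target. There are 200 camera calls.

TASK

Put the dinner knife, the dinner fork, the dinner spoon and the teaspoon from the serving tray away in the bamboo cutlery tray: each in the compartment where its own kind already lies, flat in the compartment and pointing the same way as the one that is there. The tray has no place for the dessert set, so leave the smaller fork and the middle-sized spoon lying where they are on the serving tray.

Things in the scene. Friction and masses are not known exactly. Their poses are not given: they have to be found in the camera images.
- dinner_knife: Loose dinner knife: blade 20 wide, 5 thick, round tip. 210 mm long; ivory handle 102 long, 18 wide, 11 thick. Lies on the dark serving tray (floor 8, rim 30, end handles 45, pots on it up to 65 mm above the counter). Origin: underside, below the handle's middle; x along it towards the head, y across, z up. Balances 31 mm ahead of the origin: grip there, across the handle.
- dinner_fork: Loose dinner fork, larger of two forks: head 25 wide, 8 high. 200 mm long; ivory handle 98 long, 18 wide, 11 thick. Lies on the dark serving tray (floor 8, rim 30, end handles 45, pots on it up to 65 mm above the counter). Origin: underside, below the handle's middle; x along it towards the head, y across, z up. Balances 29 mm ahead of the origin: grip there, across the handle.
- dinner_spoon: Loose dinner spoon, largest of three: bowl 64 x 38, 9 high. 200 mm long; ivory handle 98 long, 18 wide, 11 thick. Lies on the dark serving tray (floor 8, rim 30, end handles 45, pots on it up to 65 mm above the counter). Origin: underside, below the handle's middle; x along it towards the head, y across, z up. Balances 29 mm ahead of the origin: grip there, across the handle.
- teaspoon: Loose teaspoon, smallest of three: bowl 44 x 26, 9 high. 138 mm long; ivory handle 66 long, 14 wide, 10 thick. Lies on the dark serving tray (floor 8, rim 30, end handles 45, pots on it up to 65 mm above the counter). Origin: underside, below the handle's middle; x along it towards the head, y across, z up. Balances 20 mm ahead of the origin: grip there, across the handle.
- dessert_fork: Loose dessert fork, smaller of two forks, stays: head 21 wide. 166 mm long; ivory handle 82 long, 16 wide, 10 thick. Lies on the dark serving tray (floor 8, rim 30, end handles 45, pots on it up to 65 mm above the counter). Origin: underside, below the handle's middle; x along it towards the head, y across, z up. Balances 25 mm ahead of the origin: grip there, across the handle.
- dessert_spoon: Loose dessert spoon, middle of three, stays: bowl 53 x 32. 166 mm long; ivory handle 82 long, 16 wide, 10 thick. Lies on the dark serving tray (floor 8, rim 30, end handles 45, pots on it up to 65 mm above the counter). Origin: underside, below the handle's middle; x along it towards the head, y across, z up. Balances 25 mm ahead of the origin: grip there, across the handle.
- knife_place: Long compartment of the fixed bamboo tray (floor 6, walls 44 to 48 mm above the counter) where a like dinner knife lies, fixed; which one varies. Origin: its floor, at the free place beside it, where the new one's origin goes; x to the head, y across. Inside it spans x -68..168, y -49..33 mm; the lying one x -51..159 at y -28, 11 mm high; resting partly on it is fine.
- fork_place: Long compartment of the fixed bamboo tray (floor 6, walls 44 to 48 mm above the counter) where a like dinner fork lies, fixed; which one varies. Origin: its floor, at the free place beside it, where the new one's origin goes; x to the head, y across. Inside it spans x -68..168, y -49..33 mm; the lying one x -49..151 at y -28, 11 mm high; resting partly on it is fine.
- spoon_place: Long compartment of the fixed bamboo tray (floor 6, walls 44 to 48 mm above the counter) where a like dinner spoon lies, fixed; which one varies. Origin: its floor, at the free place beside it, where the new one's origin goes; x to the head, y across. Inside it spans x -68..168, y -49..33 mm; the lying one x -49..151 at y -28, 11 mm high; resting partly on it is fine.
- teaspoon_place: Crosswise compartment at the bamboo tray's robot end (floor 6, walls 44 to 48 mm above the counter) where a like teaspoon lies, fixed. Origin: its floor, at the free place beside it, where the new one's origin goes; x to the bowl, y across. Inside it spans x -46..118, y -46..30 mm; the lying one x -33..105 at y -28, 10 mm high; resting partly on it is fine.
There are look-alikes about, which are no part of the job. What is shaped like the teaspoon but purple or yellow is not meant.

How it is judged:
By the outcome, as a careful person would: the job done as asked, in the order asked, and still so for the second after the job is handed in, with the robot touching nothing.
It also fails if it takes over 107 s, if anything falls off the work surface, if the arm or the gripper's body presses on something with over 40 N, if the wrist force passes 120 N, or if a joint passes its speed limit or range.

## Working session

There is one attempt and no reset: what is moved stays moved. The work goes in short steps, Python scripts to look and compute and a tool call to move; the robot and the scene stay as the last step left them, time stands still between calls to the robot, and variables do not carry over. Pictures are saved under pics/ and viewed, about 12 in all and at most 16, crops included, and the job is handed in when it is done.

Besides the shell and the picture viewer there is one more tool, called after "Call:" as name([rows], argument=value, ...), one row to a line, values as JSON. servo_tool: Moves the arm, as the interface text tells. Its arguments: {"type":"object","properties":{"moves":{"type":"array","items":{"type":"array"}},"hand":{"type":"number"},"squeeze":{"type":"number"}},"required":["moves"]}

```bash
mkdir -p pics; ls
python3 - <<'E'
from plant import robot
import cv2,numpy as np
s=robot.get_state();print(s)
for n in("scene","top"):
    c=robot.read_camera(n);print(n,c["mtx"].tolist(),c["extrinsics"].round(4).tolist() if hasattr(c["extrinsics"],'round') else c["extrinsics"])
    cv2.imwrite(f"pics/{n}0.png",cv2.resize(c["image"][:,:,::-1],(800,600),interpolation=cv2.INTER_CUBIC)); np.savez(f"{n}0.npz",**c)
E
```

```text
pics
{'time': 0.0, 'joint_pos': array([62.36629254, 23.95098304, -0.59059553, 92.48616711,  0.2695103 ,
       63.63985151, -3.03859223]), 'qd': array([-0.06559027,  0.05491362, -0.01753115, -0.0219654 ,  0.12755524,
        0.03574888,  0.05995768]), 'joint_torque': array([-4.74779481e-04, -8.64438200e+01,  6.78638890e-01, -4.34896195e+01,
        1.90783956e-02,  7.43483106e-03, -2.04435150e-05]), 'eef_pos': array([ 266.49875918, -564.92958977,  230.62347784]), 'ee_rot': array([-175.76685646,   89.92436057,  119.48798721]), 'ft_force': array([-0.67491836,  0.11101884, -0.43082878]), 'moment': array([0.05437564, 0.01796869, 0.00391431]), 'gripper_width': 1.0070774962425115}
scene [[496.8666412032959, 0.0, 254.19784894285814], [0.0, 496.8666412032959, 187.1923445972805], [0.0, 0.0, 1.0]] [[-0.8891, 0.3281, -0.3192, 904.6407], [0.4577, 0.6347, -0.6226, 844.4296], [-0.0017, -0.6996, -0.7145, 1116.0092], [0.0, 0.0, 0.0, 1.0]]
top [[446.91781434769916, 0.0, 251.39892310798876], [0.0, 446.91781434769916, 194.28366208088673], [0.0, 0.0, 1.0]] [[-0.0107, -0.9826, 0.1857, 154.7938], [-0.9998, 0.0132, 0.0121, -78.9895], [-0.0143, -0.1855, -0.9825, 1274.9144], [0.0, 0.0, 0.0, 1.0]]
```

View pics/top0.png

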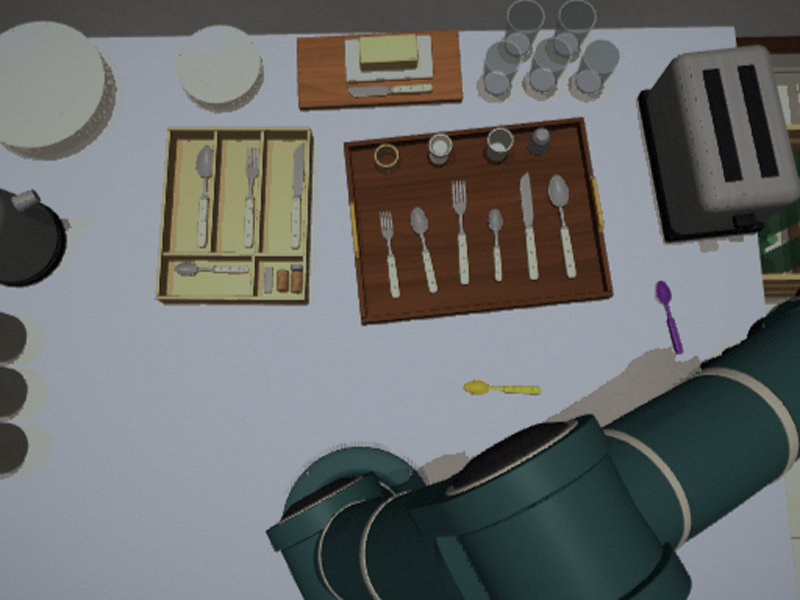

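View pics/scene0.png

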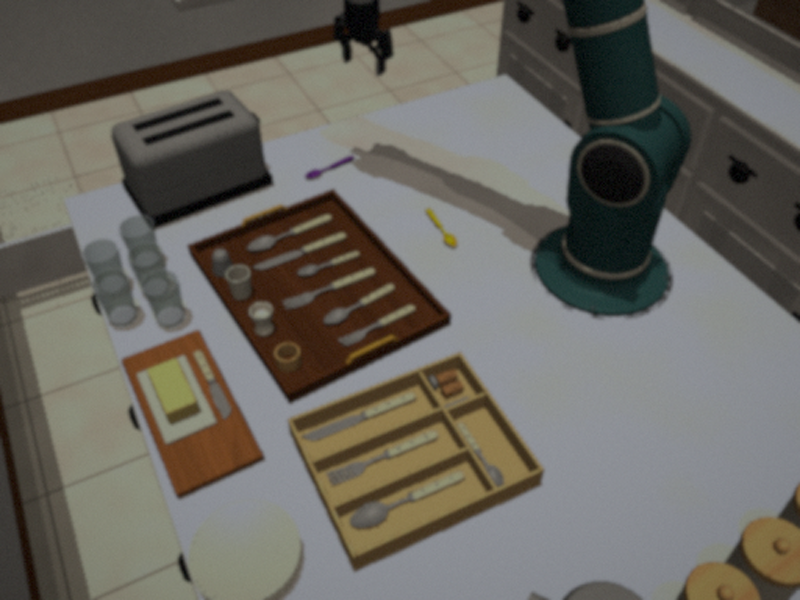

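Top picture: the bamboo tray is left (spoon, fork, knife compartments at 205, 250 and 297, heads up; teaspoon at (210,268), bowl left). On the serving tray, left to right, are dessert fork, dessert spoon, dinner fork, teaspoon, knife and dinner spoon, all heads up. Next, enlarged crops.

Run:
```python
import cv2,numpy as np
im=np.load("top0.npz")["image"][:,:,::-1]
def crop(n,x0,y0,x1,y1,k):
    c=cv2.resize(im[y0:y1,x0:x1],None,fx=k,fy=k,interpolation=cv2.INTER_CUBIC)
    for i in range(0,x1-x0,10):
        cv2.line(c,(i*k,0),(i*k,6),(0,0,255),1); cv2.putText(c,str(x0+i),(i*k,18),0,.35,(0,0,255))
    for i in range(0,y1-y0,10):
        cv2.line(c,(0,i*k),(6,i*k),(0,0,255),1); cv2.putText(c,str(y0+i),(8,i*k+4),0,.35,(0,0,255))
    cv2.imwrite(n,c);print(c.shape)
crop("pics/serv.png",230,100,390,190,5)
crop("pics/bam.png",100,80,200,196,5)
```

```text
(450, 800, 3)
(580, 500, 3)
```

View pics/serv.png

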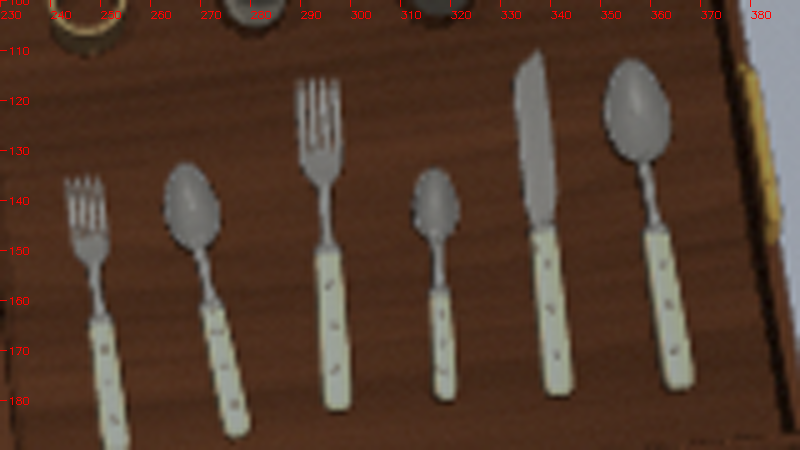

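View pics/bam.png

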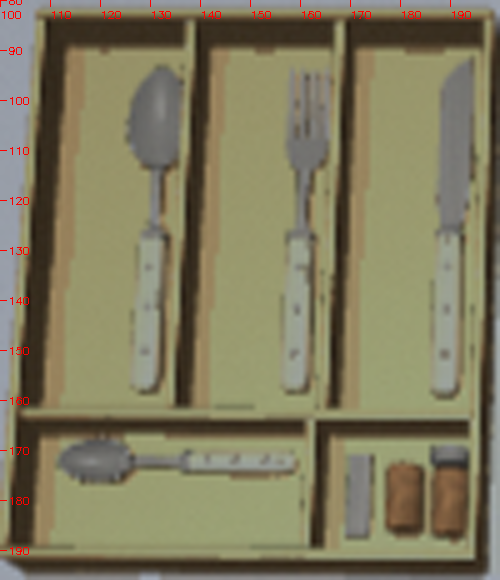

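Serving crop (native px): dinner fork handle (295.6,149.6)–(297.6,182), teaspoon (318,158)–(319.2,180), knife (338.8,145.2)–(342,179), spoon (361.4,145.4)–(366,177.6). Bamboo crop: spoon, fork and knife handles lie around x = 130, 159 and 189, with their origins near y = 142; the teaspoon handle is around (148,172).

```bash
cat > h.py <<'E'
import numpy as np
from scipy.spatial.transform import Rotation as R
def ray(c,p,z):
    M=np.array(c["extrinsics"]);d=M[:3,:3]@np.linalg.solve(np.array(c["mtx"]),[p[0],p[1],1.]);o=M[:3,3]
    return o+d*(z-o[2])/d[2]
def step(s,xyz,psi=None):
    """shift (cm) and turn (rad) in tool axes from state s to TCP xyz, tool down, jaw axis heading psi deg (mod 180)"""
    R0=R.from_euler('xyz',s["ee_rot"],degrees=True); best=None
    Z=R0.as_matrix()[:,2]; 
    if psi is None: psi=np.degrees(np.arctan2(Z[1],Z[0]))
    for k in(0,180):
        a=np.radians(psi+k); z=np.array([np.cos(a),np.sin(a),0]);x=np.array([0,0,-1.]);
        rv=(R0.inv()*R.from_matrix(np.c_[x,np.cross(z,x),z])).as_rotvec()
        if best is None or np.linalg.norm(rv)<np.linalg.norm(best): best=rv
    print("shift cm",(R0.inv().apply(np.array(xyz)-s["eef_pos"])/10).round(2),"turn",best.round(3))
E
python3 - <<'E'
from h import *
from plant import robot
c=np.load("top0.npz")
def go(n,off,k,z,a,b,t):
    P=[ray(c,np.array(off)+np.array(q)/5,zz)[:2] for q,zz in((a,z),(b,z),(t,z-6))]
    m=(P[0]+P[1])/2; d=P[2]-P[1]; L=np.linalg.norm(d)
    d2=P[0]-P[1]
    th=np.arctan2(d[1],d[0]); u=d/L
    print(n,"org",m.round(1),"len",L.round(1),"handle",np.linalg.norm(d2).round(1),"head deg",np.degrees(th).round(1),np.degrees(np.arctan2(d2[1],d2[0])).round(1),end=" ")
    if k>0: print("grip",(m+k*u).round(1))
    else: print("place",(m+28*np.array([-u[1],u[0]])).round(1))
S=(230,100);B=(100,80)
go("fork",S,29,19,(328,248),(338,410),(319,80))
go("tea",S,20,18,(440,290),(446,400),(434,168))
go("knife",S,31,19,(544,226),(560,395),(535,50))
go("spoon",S,29,19,(657,227),(680,388),(632,58))
go("P spoon",B,0,17,(152,232),(146,390),(160,66))
go("P fork",B,0,17,(299,233),(295,390),(309,68))
go("P knife",B,0,17,(447,228),(445,394),(457,58))
go("P tea",B,0,16,(182,462),(296,462),(58,458))
for q in((105,410),(330,410),(470,412),(190,410),(20,412)): print(ray(c,np.array(B)+np.array(q)/5,46)[:2].round(1))
s=robot.get_state();print(R.from_euler('xyz',s["ee_rot"],degrees=True).as_matrix().round(3))
E
```

```text
fork org [ 474.5 -195.1] len 201.8 handle 96.6 head deg 1.3 1.7 grip [ 503.5 -194.4]
tea org [ 464.1 -258.3] len 141.3 handle 65.4 head deg 0.3 0.8 grip [ 484.1 -258.2]
knife org [ 483.7 -321.9] len 211.4 handle 101.0 head deg 1.0 2.5 grip [ 514.7 -321.4]
spoon org [ 484.5 -389.1] len 202.9 handle 96.5 head deg 4.3 4.6 grip [ 513.4 -386.9]
P spoon org [553.5 292.4] len 203.9 handle 96.7 head deg 0.4 0.2 place [553.3 320.4]
P fork org [551.9 205.1] len 202.3 handle 96.0 head deg -0.4 0.2 place [552.1 233.1]
P knife org [550.9 117.4] len 211.0 handle 101.4 head deg -0.8 0.2 place [551.3 145.4]
P tea org [461.4 236.6] len 141.0 handle 66.4 head deg 87.6 89.2 place [433.4 237.8]
[485.6 306.7]
[483.8 178.1]
[481.4  98.3]
[484.9 258.1]
[485.1 355.3]
[[-0.001  0.904  0.427]
 [ 0.001  0.427 -0.904]
 [-1.    -0.    -0.001]]
```

```bash
python3 -c "
from h import *;from plant import robot
step(robot.get_state(),[514.7,-321.5,90],-88.3)"
```

```text
shift cm [ 14.08  32.83 -11.42] turn [ 0.411 -0.001  0.   ]
```

Call:
servo_tool([
  [[1,4,-1.4],[0.05,0,0]],
  [[3,8,-2.8],[0.1,0,0]],
  [[5,12,-4.2],[0.16,0,0]],
  [[7,16.4,-5.7],[0.22,0,0]],
  [[9,20.5,-7.1],[0.28,0,0]],
  [[11,24.6,-8.6],[0.34,0,0]],
  [[12.6,28.7,-10],[0.41,0,0]],
  [[14.1,32.8,-11.4],[0.41,0,0]],
], hand=0.5)

```text
time: 0.9
eef_pos: [515.5, -320.6, 89.2]
ee_rot: [-115.3, 89.9, 156.3]
ft_force: [1.2, -1.5, 0.7]
gripper_width: 0.498
```

Run:
```python
from h import *;from plant import robot
import cv2
s=robot.get_state();print(s["eef_pos"],s["ee_rot"],s["gripper_width"],s["time"],s["joint_pos"].round(1))
step(s,[514.7,-321.5,12],-88.3)
c=robot.read_camera("scene");cv2.imwrite("pics/s1.png",cv2.resize(c["image"][90:290,80:340,::-1],None,fx=3,fy=3,interpolation=cv2.INTER_CUBIC))
```

```text
[ 515.46668774 -320.56967077   89.19540994] [-115.27613372   89.94995195  156.33613706] 0.4975661105334745 0.9 [ 30.   31.5  -1.4 101.3   1.   47.2 -60.2]
shift cm [ 7.72 -0.07  0.09] turn [-0.002 -0.     0.001]
```

View pics/s1.png

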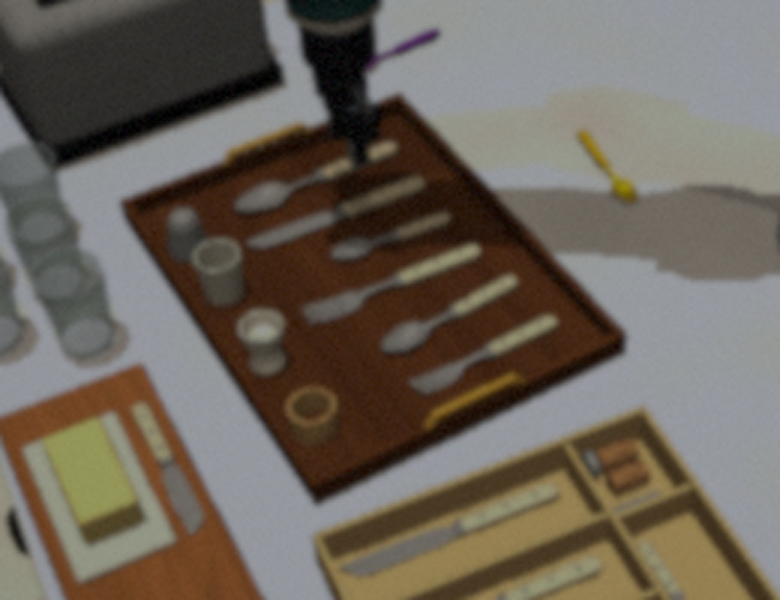

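The gripper hangs over the knife and the scene is unchanged; next I descend and grip.

Call:
servo_tool([
  [[3.5,0,0.1],[0,0,0]],
  [[6.5,-0.1,0.1],[0,0,0]],
  [[7.7,-0.1,0.1],[0,0,0]],
  [[7.7,-0.1,0.1],[0,0,0]],
])

```text
time: 1.35
eef_pos: [512.7, -322.8, 11.9]
ee_rot: [-122.3, 89.8, 149.4]
ft_force: [-0.3, -0.3, 0.1]
gripper_width: 0.498
```

Call:
servo_tool([
  [[0,0,0],[0,0,0]],
  [[0,0,0],[0,0,0]],
  [[0,0,0],[0,0,0]],
  [[0,0,0],[0,0,0]],
  [[0,0,0],[0,0,0]],
  [[0,0,0],[0,0,0]],
], hand=0, squeeze=50)

```text
time: 1.95
eef_pos: [514.5, -323.8, 15.0]
ee_rot: [57.3, 89.9, -31.0]
ft_force: [-1.8, -0.0, 8.2]
gripper_width: 0.173
```

Call:
servo_tool([
  [[-3,0,0],[0,0,0]],
  [[-7,0,0],[0,0,0]],
  [[-11,0,0],[0,0,0]],
  [[-12,0,0],[0,0,0]],
])

```text
time: 2.35
eef_pos: [515.5, -324.4, 138.8]
ee_rot: [58.5, 89.6, -29.7]
ft_force: [0.6, 0.7, -0.7]
gripper_width: 0.173
```

Run:
```python
from h import *;from plant import robot
import cv2
s=robot.get_state();print(s["time"])
step(s,[514.7+68,150.5,130],-90.3)
c=robot.read_camera("scene");cv2.imwrite("pics/s2.png",cv2.resize(c["image"][60:260,100:300,::-1],None,fx=3,fy=3,interpolation=cv2.INTER_CUBIC))
```

```text
2.35
shift cm [  0.75   8.16 -47.27] turn [ 0.036  0.004 -0.006]
```

View pics/s2.png

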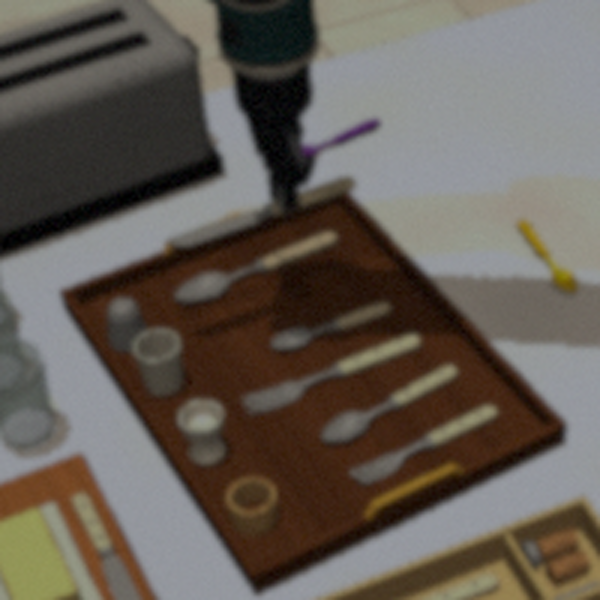

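The knife is held level across the handle. Carry it to the knife compartment.

Call:
servo_tool([
  [[0,0.8,-4],[0,0,0]],
  [[0,1.5,-9],[0,0,0]],
  [[0,2.4,-14],[0.01,0,0]],
  [[0.3,3.2,-19],[0.01,0,0]],
  [[0.3,4.1,-24],[0.02,0,0]],
  [[0.5,4.9,-29],[0.02,0,0]],
  [[0.5,5.8,-34],[0.03,0,0]],
  [[0.8,6.6,-38],[0.036,0.004,-0.006]],
])

```text
time: 3.2
eef_pos: [567.6, 61.3, 125.1]
ee_rot: [-124.4, 89.6, 145.4]
ft_force: [0.4, -0.7, -1.2]
gripper_width: 0.169
```

```bash
python3 -c "
from h import *;from plant import robot
s=robot.get_state();print(s['gripper_width'],s['eef_pos'],s['qd'].round(1))
step(s,[582,150.5,80],-90)"
```

```text
0.1688167508500142 [567.61842351  61.28432535 125.0591801 ] [-37.2  14.3  -5.8 -17.2   1.3   6.4 -45.9]
shift cm [ 4.53  1.42 -8.91] turn [-0.005 -0.004  0.006]
```

Call:
servo_tool([
  [[0.5,0.7,-4],[0,0,0]],
  [[1,1.2,-7.5],[0,0,0]],
  [[2.5,1.4,-8.9],[0,0,0]],
  [[2.5,1.4,-8.9],[0,0,0]],
  [[2.5,1.4,-8.9],[0,0,0]],
])

```text
time: 3.7
eef_pos: [581.8, 146.5, 99.7]
ee_rot: [-111.8, 89.5, 157.8]
ft_force: [0.7, -0.3, -0.7]
gripper_width: 0.17
```

Run:
```python
from h import *;from plant import robot
import cv2
s=robot.get_state();print(s["qd"].round(1))
step(s,[582,150.5,16],-90)
c=robot.read_camera("top");cv2.imwrite("pics/t3.png",cv2.resize(c["image"][70:200,90:250,::-1],None,fx=4,fy=4,interpolation=cv2.INTER_CUBIC))
```

```text
[ 1.1 -1.1  0.5 -0.3 -0.1  0.2  0.1]
shift cm [ 8.37  0.08 -0.37] turn [-0.006 -0.003  0.008]
```

View pics/t3.png

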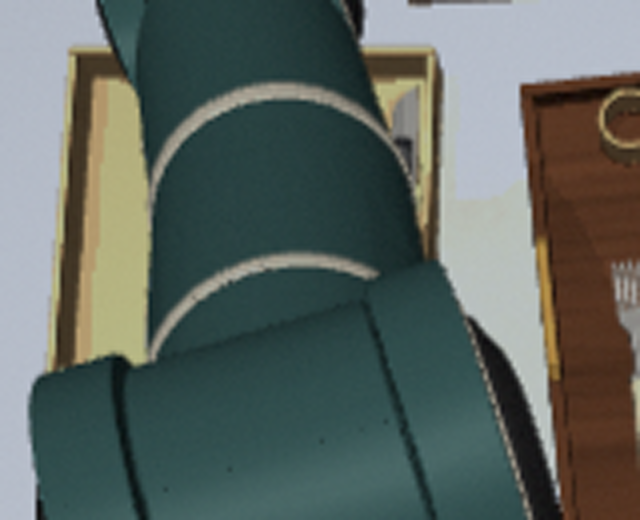

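The arm hides the compartment in the top view. I lower by the numbers.

Call:
servo_tool([
  [[3,0.1,-0.4],[0,0,0.01]],
  [[6,0.1,-0.4],[0,0,0.01]],
  [[7.8,0.1,-0.4],[0,0,0.01]],
  [[8.4,0.1,-0.4],[0,0,0.01]],
  [[8.4,0.1,-0.4],[0,0,0.01]],
  [[8.4,0.1,-0.4],[0,0,0.01]],
])

```text
time: 4.35
eef_pos: [583.5, 151.6, 17.7]
ee_rot: [128.5, 89.6, 38.2]
ft_force: [0.2, 0.6, -1.5]
gripper_width: 0.173
```

Run:
```python
from h import *;from plant import robot
import cv2
s=robot.get_state();print(s["qd"].round(1),s["ft_force"],s["eef_pos"])
c=robot.read_camera("scene");cv2.imwrite("pics/s4.png",cv2.resize(c["image"][220:370,170:360,::-1],None,fx=4,fy=4,interpolation=cv2.INTER_CUBIC))
```

```text
[-0.3 -0.5 -0.1 -0.2 -0.  -0.1 -0.1] [ 0.19408412  0.57161381 -1.46410692] [583.49722272 151.56288582  17.72179602]
```

View pics/s4.png

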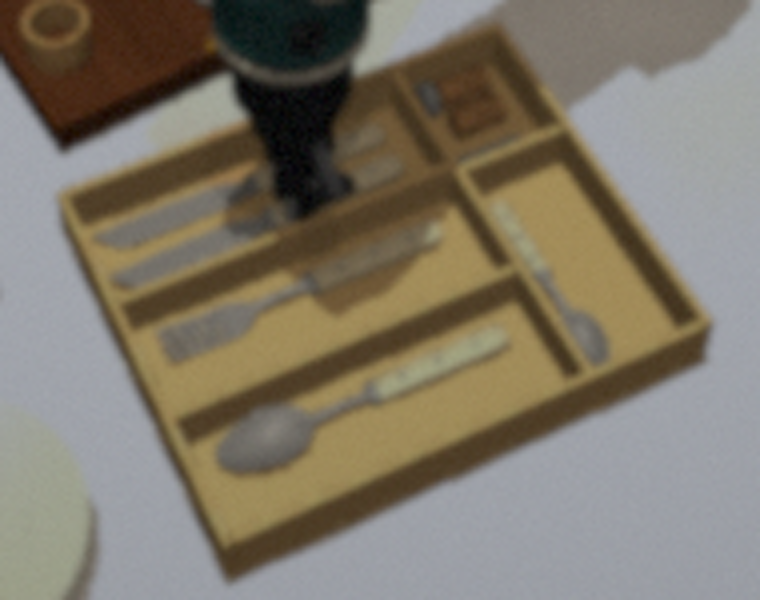

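The knife sits parallel to its mate inside the compartment. Lower a little, open slightly, rise.

Call:
servo_tool([
  [[0.3,0,0],[0,0,0]],
  [[0.3,0,0],[0,0,0]],
  [[0.3,0,0],[0,0,0]],
])

```text
time: 4.7
eef_pos: [582.9, 152.0, 13.8]
ee_rot: [134.1, 89.7, 43.8]
ft_force: [0.5, -0.1, -0.2]
gripper_width: 0.173
```

Call:
servo_tool([
  [[0,0,0],[0,0,0]],
  [[0,0,0],[0,0,0]],
  [[0,0,0],[0,0,0]],
  [[0,0,0],[0,0,0]],
], hand=0.26)

```text
time: 5.1
eef_pos: [582.8, 152.0, 13.6]
ee_rot: [135.3, 89.7, 45.0]
ft_force: [-0.6, 0.6, 0.6]
gripper_width: 0.261
```

Call:
servo_tool([
  [[-1,0,0],[0,0,0]],
  [[-3,0,0],[0,0,0]],
  [[-7,0,0],[0,0,0]],
  [[-11,0,0],[0,0,0]],
  [[-12,0,0],[0,0,0]],
  [[-12,0,0],[0,0,0]],
])

```text
time: 5.7
eef_pos: [583.3, 151.8, 136.0]
ee_rot: [123.2, 89.5, 32.9]
ft_force: [-1.1, -0.2, -0.0]
gripper_width: 0.259
```

```bash
python3 -c "
from h import *;from plant import robot
s=robot.get_state();print(s['gripper_width'],s['eef_pos'],s['qd'].round(1))
step(s,[503.5,-194.8,100],-88.5)"
```

```text
0.2585099516508622 [583.30430673 151.77260382 135.97582814] [-0.2  2.8  0.2  2.   0.2 -1.8 -0.2]
shift cm [ 3.37 -7.82 34.72] turn [-0.031 -0.005 -0.008]
```

Call:
servo_tool([
  [[0,-1,4],[0,0,0]],
  [[0.2,-2,8.5],[0,0,0]],
  [[0.6,-3,13],[-0.01,0,0]],
  [[1.2,-4,17.5],[-0.02,0,0]],
  [[1.8,-5,22],[-0.03,0,0]],
  [[2.4,-6,26.5],[-0.03,0,-0.008]],
  [[3,-7,31],[-0.03,-0.005,-0.008]],
  [[3.4,-7.8,34.7],[-0.03,-0.005,-0.008]],
], hand=0.5)

```text
time: 6.5
eef_pos: [500.9, -197.1, 96.5]
ee_rot: [-81.4, 89.6, -170.0]
ft_force: [1.5, -0.2, 0.6]
gripper_width: 0.498
```

Call:
servo_tool([
  [[0,0,0],[0,0,0]],
  [[0,0,0],[0,0,0]],
])

```text
time: 6.7
eef_pos: [501.8, -195.3, 96.9]
ee_rot: [-85.9, 89.7, -174.5]
ft_force: [0.4, 0.5, 0.7]
gripper_width: 0.499
```

```bash
python3 -c "
from h import *;from plant import robot
s=robot.get_state();print(s['gripper_width'],s['eef_pos'],s['qd'].round(1))
step(s,[503.5,-194.8,15],-88.5)"
```

```text
0.49863850930464476 [ 501.8109998  -195.28413744   96.88986216] [-1.9 -0.6 -1.2 -0.2 -0.2  0.1 -0.4]
shift cm [ 8.19  0.22 -0.05] turn [-0.003  0.     0.006]
```

Call:
servo_tool([
  [[4,0.1,0],[0,0,0]],
  [[7,0.2,0],[0,0,0]],
  [[8.2,0.2,0],[0,0,0]],
  [[8.2,0.2,0],[0,0,0]],
  [[8.2,0.2,0],[0,0,0]],
])

```text
time: 7.2
eef_pos: [504.9, -194.5, 16.7]
ee_rot: [-72.7, 89.8, -161.3]
ft_force: [0.6, -0.2, 0.5]
gripper_width: 0.503
```

Call:
servo_tool([
  [[0,0,0],[0,0,0]],
  [[0,0,0],[0,0,0]],
  [[0,0,0],[0,0,0]],
  [[0,0,0],[0,0,0]],
  [[0,0,0],[0,0,0]],
  [[0,0,0],[0,0,0]],
], hand=0)

```text
time: 7.8
eef_pos: [505.0, -195.2, 17.2]
ee_rot: [-53.9, 89.8, -142.5]
ft_force: [-2.0, 1.1, 10.3]
gripper_width: 0.164
```

Call:
servo_tool([
  [[-3,0,0],[0,0,0]],
  [[-7,0,0],[0,0,0]],
  [[-11,0,0],[0,0,0]],
  [[-12,0,0],[0,0,0]],
  [[-12,0,0],[0,0,0]],
])

```text
time: 8.3
eef_pos: [505.7, -195.2, 137.9]
ee_rot: [-11.2, 89.9, -99.8]
ft_force: [-0.4, -0.0, -0.6]
gripper_width: 0.161
```

```bash
python3 -c "
from h import *;from plant import robot
s=robot.get_state();print(s['gripper_width'],s['eef_pos'],s['qd'].round(1))
step(s,[581,238,120],-90)"
```

```text
0.1606681934649298 [ 505.70678579 -195.18937505  137.91845329] [-0.1  3.   0.   1.9  0.1 -1.9 -0.1]
shift cm [  1.68   8.6  -43.12] turn [0.025 0.002 0.   ]
```

Call:
servo_tool([
  [[0,0.8,-4],[0,0,0]],
  [[0,1.7,-9],[0,0,0]],
  [[0,2.6,-13.8],[0.01,0,0]],
  [[0,3.6,-18.7],[0.01,0,0]],
  [[0.3,4.6,-23.5],[0.02,0,0]],
  [[0.5,5.6,-28.4],[0.02,0,0]],
  [[0.8,6.6,-33.3],[0.025,0,0]],
  [[1.2,7.6,-38.1],[0.025,0,0]],
])

```text
time: 9.1
eef_pos: [570.7, 189.8, 121.6]
ee_rot: [-74.5, 89.7, -164.5]
ft_force: [0.8, -1.2, -0.4]
gripper_width: 0.164
```

Call:
servo_tool([
  [[0.3,0.8,-4],[0,0,0]],
  [[0.5,1.2,-5],[0,0,0]],
  [[0.5,1.2,-5],[0,0,0]],
  [[0.5,1.2,-5],[0,0,0]],
])

```text
time: 9.5
eef_pos: [582.8, 236.5, 116.9]
ee_rot: [-67.0, 89.6, -157.0]
ft_force: [-0.2, -0.4, -0.5]
gripper_width: 0.161
```

```bash
python3 -c "
from h import *;from plant import robot
s=robot.get_state();print(s['gripper_width'],s['eef_pos'],s['qd'].round(1))
step(s,[582.5,238,17],-89.8)"
```

```text
0.16098009078132344 [582.83977667 236.53264567 116.87345585] [ 1.1 -1.   0.3  0.2 -0.   0.   0. ]
shift cm [ 9.99  0.02 -0.17] turn [-0.005  0.002  0.006]
```

Call:
servo_tool([
  [[4,0,-0.2],[0,0,0.006]],
  [[7,0,-0.2],[0,0,0.006]],
  [[9,0,-0.2],[0,0,0.006]],
  [[10,0,-0.2],[0,0,0.006]],
  [[10,0,-0.2],[0,0,0.006]],
  [[10,0,-0.2],[0,0,0.006]],
])

```text
time: 10.1
eef_pos: [583.4, 239.3, 19.0]
ee_rot: [71.4, 89.8, -18.7]
ft_force: [0.1, 0.1, -0.3]
gripper_width: 0.159
```

Run:
```python
from h import *;from plant import robot
import cv2
s=robot.get_state();print(s["ft_force"],s["eef_pos"])
c=robot.read_camera("scene");cv2.imwrite("pics/s5.png",cv2.resize(c["image"][220:370,170:360,::-1],None,fx=4,fy=4,interpolation=cv2.INTER_CUBIC))
```

```text
[ 0.12344927  0.06221737 -0.32831085] [583.40312669 239.31115519  18.99263588]
```

View pics/s5.png

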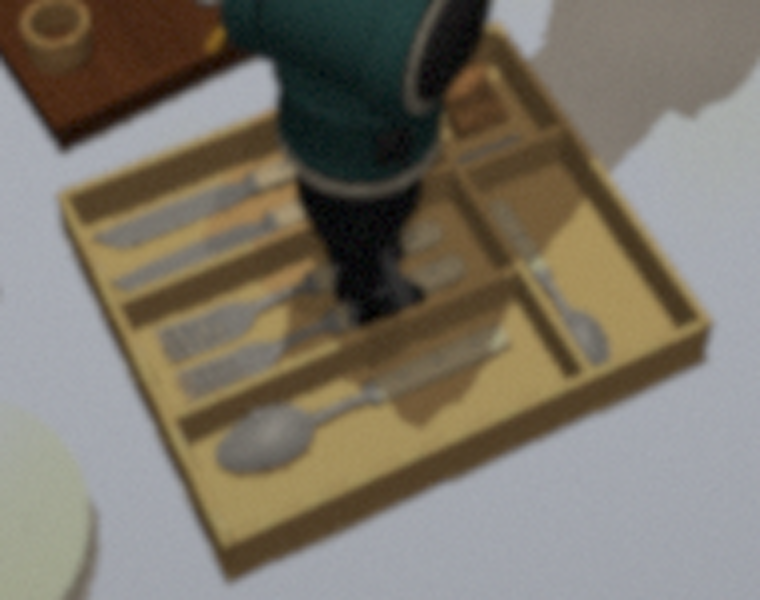

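The knife lies well beside its mate, and the fork is inside its compartment, parallel to its own. Lower 3 mm and release.

Call:
servo_tool([
  [[0.3,0,0.1],[0,0,0]],
  [[0.3,0,0.1],[0,0,0]],
  [[0.3,0,0.1],[0,0,0]],
])

```text
time: 10.45
eef_pos: [583.0, 238.8, 15.4]
ee_rot: [66.1, 89.9, -23.9]
ft_force: [0.2, -1.0, 2.0]
gripper_width: 0.164
```

Call:
servo_tool([
  [[0,0,0],[0,0,0]],
  [[0,0,0],[0,0,0]],
  [[0,0,0],[0,0,0]],
  [[0,0,0],[0,0,0]],
], hand=0.25)

```text
time: 10.85
eef_pos: [582.9, 238.8, 15.1]
ee_rot: [58.5, 89.9, -31.5]
ft_force: [-0.1, -0.6, 0.9]
gripper_width: 0.245
```

Call:
servo_tool([
  [[-1,0,0],[0,0,0]],
  [[-3,0,0],[0,0,0]],
  [[-7,0,0],[0,0,0]],
  [[-11,0,0],[0,0,0]],
  [[-12,0,0],[0,0,0]],
  [[-12,0,0],[0,0,0]],
])

```text
time: 11.45
eef_pos: [583.6, 239.4, 137.6]
ee_rot: [92.9, 89.7, 2.9]
ft_force: [-0.0, -0.5, -0.7]
gripper_width: 0.249
```

```bash
python3 -c "
from h import *;from plant import robot
s=robot.get_state();print(s['gripper_width'],s['eef_pos'],s['qd'].round(1))
step(s,[513.5,-387,110],-85.5)"
```

```text
0.24938621900575966 [583.56018052 239.35997702 137.55774157] [-0.2  2.7  0.3  2.1  0.3 -1.7 -0.3]
shift cm [ 2.7  -7.01 62.64] turn [-0.079 -0.    -0.005]
```

Call:
servo_tool([
  [[0,-0.5,4],[0,0,0]],
  [[0,-1,9],[0,0,0]],
  [[0,-1.5,13.9],[-0.01,0,0]],
  [[0,-2,18.8],[-0.02,0,0]],
  [[0,-2.6,23.7],[-0.03,0,0]],
  [[0,-3.2,28.6],[-0.03,0,0]],
  [[0,-3.7,33.5],[-0.04,0,0]],
  [[0,-4.2,38.4],[-0.04,0,0]],
], hand=0.5)

```text
time: 12.25
eef_pos: [539.4, -146.9, 134.5]
ee_rot: [26.5, 89.9, -61.2]
ft_force: [0.5, 0.1, 0.0]
gripper_width: 0.499
```

Call:
servo_tool([
  [[0.5,-0.6,4.8],[-0.01,0,0]],
  [[1,-1.1,9.7],[-0.02,0,0]],
  [[1.5,-1.7,14.6],[-0.02,0,0]],
  [[2,-2.2,19.5],[-0.03,0,0]],
  [[2.5,-2.8,23.5],[-0.04,0,0]],
  [[2.5,-2.8,24.2],[-0.04,0,0]],
  [[2.5,-2.8,24.2],[-0.04,0,0]],
  [[2.5,-2.8,24.2],[-0.04,0,0]],
])

```text
time: 13.05
eef_pos: [522.5, -386.4, 109.9]
ee_rot: [92.9, 89.9, 7.5]
ft_force: [0.2, 0.3, 0.2]
gripper_width: 0.499
```

```bash
python3 -c "
from h import *;from plant import robot
s=robot.get_state();print(s['gripper_width'],s['eef_pos'],s['qd'].round(1))
step(s,[513.5,-387,15],-85.5)"
```

```text
0.4987416950976758 [ 522.45283049 -386.43024645  109.9326043 ] [-0.8 -0.8 -0.3  0.2  0.   0.   0.1]
shift cm [ 9.49 -0.91 -0.02] turn [ 0.002 -0.    -0.001]
```

Call:
servo_tool([
  [[4,-0.5,0],[0,0,0]],
  [[7.5,-0.9,0],[0,0,0]],
  [[9.5,-0.9,0],[0,0,0]],
  [[9.5,-0.9,0],[0,0,0]],
  [[9.5,-0.9,0],[0,0,0]],
])

```text
time: 13.55
eef_pos: [514.3, -387.7, 16.4]
ee_rot: [64.4, 89.9, -20.9]
ft_force: [-0.1, -1.0, 0.9]
gripper_width: 0.5
```

Call:
servo_tool([
  [[0,0,0],[0,0,0]],
  [[0,0,0],[0,0,0]],
  [[0,0,0],[0,0,0]],
  [[0,0,0],[0,0,0]],
  [[0,0,0],[0,0,0]],
  [[0,0,0],[0,0,0]],
], hand=0)

```text
time: 14.15
eef_pos: [514.4, -389.0, 17.3]
ee_rot: [57.0, 89.7, -28.4]
ft_force: [-0.3, 1.6, 9.9]
gripper_width: 0.163
```

Call:
servo_tool([
  [[-3,0,0],[0,0,0]],
  [[-7,0,0],[0,0,0]],
  [[-11,0,0],[0,0,0]],
  [[-12,0,0],[0,0,0]],
  [[-12,0,0],[0,0,0]],
])

```text
time: 14.65
eef_pos: [514.1, -389.3, 138.1]
ee_rot: [51.9, 89.6, -33.5]
ft_force: [-0.0, -0.8, -1.0]
gripper_width: 0.158
```

```bash
python3 -c "
from h import *;from plant import robot
s=robot.get_state();print(s['gripper_width'],s['eef_pos'],s['qd'].round(1))
step(s,[582.5,327,130],-90)"
```

```text
0.1576594046591068 [ 514.12254739 -389.26066815  138.11457757] [-0.   2.8  0.   2.2  0.1 -1.7 -0.1]
shift cm [  0.6   12.52 -70.86] turn [ 0.08   0.004 -0.005]
```

Call:
servo_tool([
  [[0,0.7,-4],[0,0,0]],
  [[0,1.5,-8.9],[0.01,0,0]],
  [[0,2.4,-13.8],[0.02,0,0]],
  [[0,3.3,-18.7],[0.03,0,0]],
  [[0,4.1,-23.6],[0.04,0,0]],
  [[0,5,-28.5],[0.05,0,0]],
  [[0,5.9,-33.4],[0.06,0,0]],
  [[0,6.8,-38.3],[0.08,0,0]],
])

```text
time: 15.45
eef_pos: [549.6, 0.5, 134.0]
ee_rot: [12.9, 89.9, -77.1]
ft_force: [0.6, -0.1, -1.3]
gripper_width: 0.164
```

Call:
servo_tool([
  [[0,0.4,-4.8],[0,0,0]],
  [[0,0.9,-9.7],[0,0,0]],
  [[0,1.4,-14.6],[0,0,0]],
  [[0,2,-19.5],[0,0,0]],
  [[0,2.6,-24.4],[0,0,0]],
  [[0.5,3,-29.3],[0,0,0]],
  [[1,3.2,-32],[0,0,0]],
  [[1,3.2,-32],[0,0,0]],
])

```text
time: 16.25
eef_pos: [580.2, 323.2, 122.3]
ee_rot: [-74.5, 89.9, -164.2]
ft_force: [-1.0, -0.5, -0.9]
gripper_width: 0.159
```

Call:
servo_tool([
  [[0,0,0],[0,0,0]],
  [[0,0,0],[0,0,0]],
])

```text
time: 16.45
eef_pos: [582.6, 317.1, 124.2]
ee_rot: [25.1, 89.9, -64.9]
ft_force: [-0.8, 0.7, -0.8]
gripper_width: 0.16
```

```bash
python3 -c "
from h import *;from plant import robot
s=robot.get_state();print(s['gripper_width'],s['eef_pos'],s['qd'].round(1))
step(s,[583,326.5,18],-89.8)"
```

```text
0.15966743048519783 [582.58258677 317.05854762 124.18239359] [ 0.6 -0.6  0.  -0.1 -0.   0.2 -0.1]
shift cm [10.62  0.03 -0.97] turn [-0.005  0.002 -0.001]
```

Call:
servo_tool([
  [[4,0,-0.9],[0,0,0]],
  [[7,0,-1],[0,0,0]],
  [[9.5,0,-1],[0,0,0]],
  [[10.6,0,-1],[0,0,0]],
  [[10.6,0,-1],[0,0,0]],
  [[10.6,0,-1],[0,0,0]],
])

```text
time: 17.05
eef_pos: [583.5, 328.1, 20.1]
ee_rot: [77.8, 89.8, -12.2]
ft_force: [0.8, -0.2, -0.5]
gripper_width: 0.158
```

Run:
```python
from h import *;from plant import robot
import cv2
s=robot.get_state();print(s["ft_force"],s["eef_pos"])
c=robot.read_camera("scene");cv2.imwrite("pics/s6.png",cv2.resize(c["image"][220:370,170:360,::-1],None,fx=4,fy=4,interpolation=cv2.INTER_CUBIC))
```

```text
[ 0.81362991 -0.17354059 -0.53436139] [583.48820499 328.13622797  20.09902314]
```

View pics/s6.png

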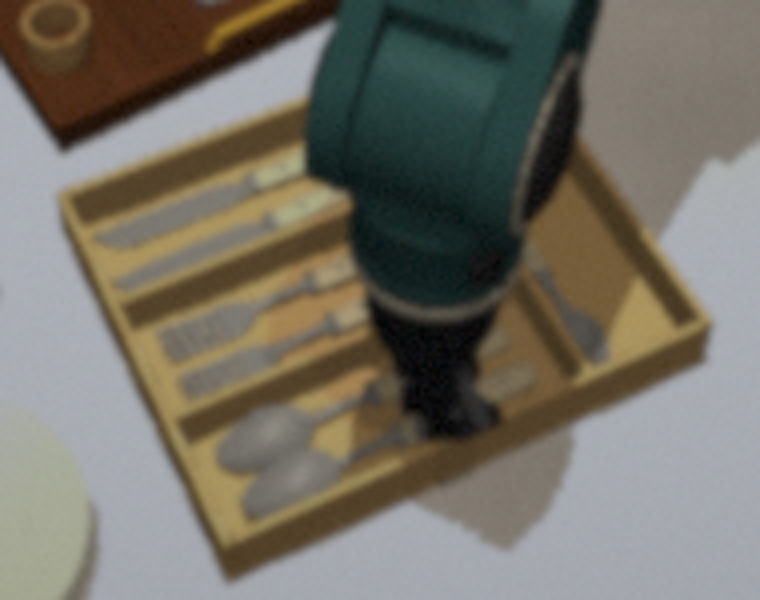

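Knife and fork are well placed, and the spoon is inside its compartment, parallel beside its mate. Lower and release.

Call:
servo_tool([
  [[0.4,0,0],[0,0,0]],
  [[0.4,0,0],[0,0,0]],
  [[0.4,0,0],[0,0,0]],
])

```text
time: 17.4
eef_pos: [583.1, 328.5, 15.5]
ee_rot: [73.3, 89.8, -16.7]
ft_force: [-0.0, 0.2, 0.8]
gripper_width: 0.165
```

Call:
servo_tool([
  [[0,0,0],[0,0,0]],
  [[0,0,0],[0,0,0]],
  [[0,0,0],[0,0,0]],
  [[0,0,0],[0,0,0]],
], hand=0.24)

```text
time: 17.8
eef_pos: [582.7, 328.4, 14.9]
ee_rot: [57.1, 89.9, -32.9]
ft_force: [-0.8, 0.3, -0.8]
gripper_width: 0.244
```

Call:
servo_tool([
  [[-1,0,0],[0,0,0]],
  [[-3,0,0],[0,0,0]],
  [[-7,0,0],[0,0,0]],
  [[-11,0,0],[0,0,0]],
  [[-12,0,0],[0,0,0]],
  [[-12,0,0],[0,0,0]],
])

```text
time: 18.4
eef_pos: [583.5, 329.0, 137.6]
ee_rot: [97.6, 89.7, 7.6]
ft_force: [-0.4, 0.2, -0.3]
gripper_width: 0.235
```

```bash
python3 -c "
from h import *;from plant import robot
s=robot.get_state();print(s['gripper_width'],s['eef_pos'],s['qd'].round(1),s['joint_pos'].round(0))
step(s,[484.1,-258.3,110],-89.4)"
```

```text
0.23511634146758403 [583.46025225 329.03412031 137.60502846] [-0.2  2.7  0.4  2.1  0.1 -1.6 -0.2] [ -25.   34.  -11.   90.    7.   56. -128.]
shift cm [ 2.67 -9.93 58.74] turn [-0.011 -0.001 -0.005]
```

Call:
servo_tool([
  [[0,-0.7,4],[0,0,0]],
  [[0,-1.5,8.9],[0,0,0]],
  [[0,-2.3,13.8],[0,0,0]],
  [[0,-3.2,18.7],[0,0,0]],
  [[0,-4,23.6],[0,0,0]],
  [[0,-4.8,28.5],[0,0,0]],
  [[0,-5.6,33.4],[0,0,0]],
  [[0,-6.5,38.3],[0,0,0]],
], hand=0.45)

```text
time: 19.2
eef_pos: [516.2, -56.3, 134.4]
ee_rot: [29.5, 89.9, -60.5]
ft_force: [0.8, 0.2, -0.2]
gripper_width: 0.451
```

Call:
servo_tool([
  [[0.5,-0.8,4.8],[0,0,0]],
  [[1,-1.6,9.7],[0,0,0]],
  [[1.5,-2.4,14.6],[0,0,0]],
  [[2,-3,18.5],[0,0,0]],
  [[2.5,-3.4,20.4],[0,0,0]],
  [[2.5,-3.4,20.4],[0,0,0]],
  [[2.5,-3.4,20.4],[0,0,0]],
  [[2.5,-3.4,20.4],[0,0,0]],
])

```text
time: 20.0
eef_pos: [483.7, -257.2, 110.1]
ee_rot: [72.9, 89.9, -17.0]
ft_force: [0.4, 0.3, 0.0]
gripper_width: 0.448
```

```bash
python3 -c "
from h import *;from plant import robot
s=robot.get_state();print(s['gripper_width'],s['eef_pos'],s['qd'].round(1))
step(s,[484.3,-258.3,14.5],-89.4)"
```

```text
0.44796826003333307 [ 483.67530776 -257.22357263  110.14024929] [-0.3 -0.4  0.  -0.1  0.1  0.   0.1]
shift cm [9.56 0.05 0.1 ] turn [-0.009  0.    -0.002]
```

Call:
servo_tool([
  [[4,0,0.1],[-0.01,0,0]],
  [[7.5,0,0.1],[-0.01,0,0]],
  [[9.5,0,0.1],[-0.01,0,0]],
  [[9.6,0,0.1],[-0.01,0,0]],
  [[9.6,0,0.1],[-0.01,0,0]],
])

```text
time: 20.5
eef_pos: [484.1, -258.9, 14.9]
ee_rot: [64.7, 89.9, -24.7]
ft_force: [0.2, 0.3, 0.2]
gripper_width: 0.449
```

Call:
servo_tool([
  [[0,0,0],[0,0,0]],
  [[0,0,0],[0,0,0]],
  [[0,0,0],[0,0,0]],
  [[0,0,0],[0,0,0]],
  [[0,0,0],[0,0,0]],
  [[0,0,0],[0,0,0]],
], hand=0)

```text
time: 21.1
eef_pos: [484.5, -259.8, 15.9]
ee_rot: [62.8, 89.7, -26.6]
ft_force: [-0.9, 1.4, 9.8]
gripper_width: 0.121
```

Call:
servo_tool([
  [[-3,0,0],[0,0,0]],
  [[-7,0,0],[0,0,0]],
  [[-11,0,0],[0,0,0]],
  [[-12,0,0],[0,0,0]],
  [[-12,0,0],[0,0,0]],
])

```text
time: 21.6
eef_pos: [484.4, -260.0, 136.7]
ee_rot: [61.3, 89.6, -28.2]
ft_force: [0.0, 0.2, -0.6]
gripper_width: 0.114
```

```bash
python3 -c "
from h import *;from plant import robot
s=robot.get_state();print(s['gripper_width'],s['eef_pos'],s['qd'].round(1),s['joint_pos'].round(0))
step(s,[430.5,257.5,135],0.0)
step(s,[430.5,257.5,135],-90.0)"
```

```text
0.11373828946203877 [ 484.37204512 -259.95794844  136.65333954] [-0.1  3.   0.1  2.   0.1 -1.8 -0.1] [ 27.  23.  -3. 108.   1.  49. -66.]
shift cm [-2.00e-02 -4.89e+00 -5.18e+01] turn [-1.561  0.007 -0.002]
shift cm [-2.00e-02 -4.89e+00 -5.18e+01] turn [ 0.01   0.003 -0.006]
```

Call:
servo_tool([
  [[0,-0.4,-4],[-0.1,0,0]],
  [[0,-0.9,-8.9],[-0.24,0,0]],
  [[0,-1.3,-13.5],[-0.38,0,0]],
  [[0,-1.8,-18.3],[-0.52,0,0]],
  [[0,-2.2,-23],[-0.66,0,0]],
  [[0,-2.7,-27.8],[-0.8,0,0]],
  [[0,-3.1,-32.5],[-0.94,0,0]],
  [[0,-3.5,-37.3],[-1.08,0,0]],
])

```text
time: 22.4
eef_pos: [443.6, 114.8, 133.0]
ee_rot: [-28.9, 89.9, -56.2]
ft_force: [1.8, -0.1, -0.7]
gripper_width: 0.117
```

Call:
servo_tool([
  [[0,0,0],[0,0,0]],
  [[0,0,0],[0,0,0]],
])

```text
time: 22.6
eef_pos: [444.0, 113.8, 132.9]
ee_rot: [-51.0, 89.9, -78.5]
ft_force: [-0.2, -1.4, -1.0]
gripper_width: 0.123
```

```bash
python3 -c "
from h import *;from plant import robot
s=robot.get_state();print(s['gripper_width'],s['eef_pos'],s['qd'].round(1),s['joint_pos'].round(0))
step(s,[430.5,258,110],-0.8)"
```

```text
0.1234980802803796 [444.00711775 113.7966977  132.91869013] [ 1.8 -0.4  1.9  0.1 -0.   0.3 -0.1] [  3.  16. -25. 120.   9.  46. -54.]
shift cm [ 2.28 12.17 -7.85] turn [-0.465  0.     0.001]
```

Call:
servo_tool([
  [[0,3,-2],[-0.12,0,0]],
  [[0.5,6.2,-4],[-0.25,0,0]],
  [[1,9.3,-6],[-0.37,0,0]],
  [[2,11.5,-7.5],[-0.465,0,0]],
  [[2.3,12.2,-7.8],[-0.465,0,0]],
  [[2.3,12.2,-7.8],[-0.465,0,0]],
  [[2.3,12.2,-7.8],[-0.465,0,0]],
])

```text
time: 23.3
eef_pos: [432.5, 255.7, 110.4]
ee_rot: [-56.7, 89.9, -57.8]
ft_force: [-0.3, -0.4, -1.1]
gripper_width: 0.124
```

```bash
python3 -c "
from h import *;from plant import robot
s=robot.get_state();print(s['gripper_width'],s['eef_pos'],s['qd'].round(1),s['joint_pos'].round(0))
step(s,[430.5,258,18],-0.8)"
```

```text
0.12443942241593543 [432.49690964 255.69468006 110.42115765] [ 0.4 -0.8 -0.1  0.   0.1  0.   0.2] [ -8.  24. -31. 115.  17.  46. -50.]
shift cm [ 9.24  0.25 -0.22] turn [-0.006  0.001  0.002]
```

Call:
servo_tool([
  [[3,0.2,-0.2],[0,0,0]],
  [[6,0.2,-0.2],[0,0,0]],
  [[8.5,0.2,-0.2],[0,0,0]],
  [[9.2,0.2,-0.2],[0,0,0]],
  [[9.2,0.2,-0.2],[0,0,0]],
  [[9.2,0.2,-0.2],[0,0,0]],
])

```text
time: 23.9
eef_pos: [431.1, 259.1, 19.9]
ee_rot: [-13.2, 89.8, -14.1]
ft_force: [0.4, 0.6, 0.4]
gripper_width: 0.12
```

Run:
```python
from h import *;from plant import robot
import cv2
s=robot.get_state();print(s["ft_force"],s["eef_pos"])
step(s,[430.5,258,15],-0.8)
c=robot.read_camera("scene");cv2.imwrite("pics/s7.png",cv2.resize(c["image"][220:370,170:360,::-1],None,fx=4,fy=4,interpolation=cv2.INTER_CUBIC))
```

```text
[0.39662168 0.55358849 0.37972199] [431.06500553 259.11075736  19.86075433]
shift cm [ 0.49 -0.11 -0.06] turn [-0.003  0.003  0.001]
```

View pics/s7.png

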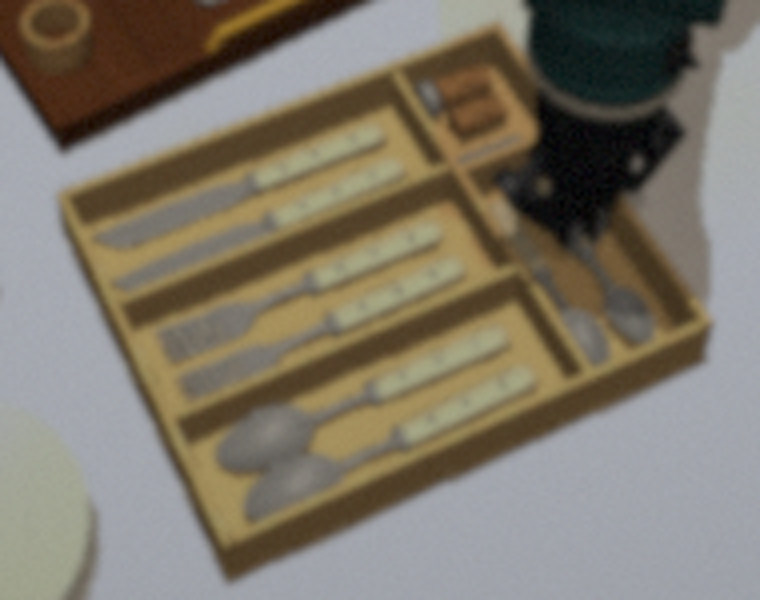

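The three large pieces are in place, and the teaspoon hangs beside its mate with its bowl the same way. Lower, release and retreat.

Call:
servo_tool([
  [[0.4,0,0],[0,0,0]],
  [[0.4,0,0],[0,0,0]],
  [[0.4,0,0],[0,0,0]],
])

```text
time: 24.25
eef_pos: [430.5, 259.3, 15.0]
ee_rot: [-24.7, 89.9, -25.6]
ft_force: [-0.7, 1.2, -0.0]
gripper_width: 0.121
```

Call:
servo_tool([
  [[0,0,0],[0,0,0]],
  [[0,0,0],[0,0,0]],
  [[0,0,0],[0,0,0]],
  [[0,0,0],[0,0,0]],
], hand=0.22)

```text
time: 24.65
eef_pos: [430.4, 259.3, 14.8]
ee_rot: [-29.8, 89.9, -30.7]
ft_force: [-0.1, 1.0, -0.4]
gripper_width: 0.223
```

Call:
servo_tool([
  [[-1,0,0],[0,0,0]],
  [[-3,0,0],[0,0,0]],
  [[-7,0,0],[0,0,0]],
  [[-11,0,0],[0,0,0]],
  [[-14,0,0],[0,0,0]],
  [[-14,0,0],[0,0,0]],
])

```text
time: 25.25
eef_pos: [431.5, 260.5, 159.1]
ee_rot: [10.4, 89.6, 9.5]
ft_force: [1.1, -0.1, -1.0]
gripper_width: 0.223
```

Run:
```python
from h import *;from plant import robot
import cv2
step(robot.get_state(),[430,-100,200])
c=robot.read_camera("scene");cv2.imwrite("pics/s8.png",cv2.resize(c["image"][100:370,110:360,::-1],None,fx=2.2,fy=2.2,interpolation=cv2.INTER_CUBIC))
```

```text
shift cm [ -4.13 -36.05   0.45] turn [ 0.     0.008 -0.001]
```

View pics/s8.png

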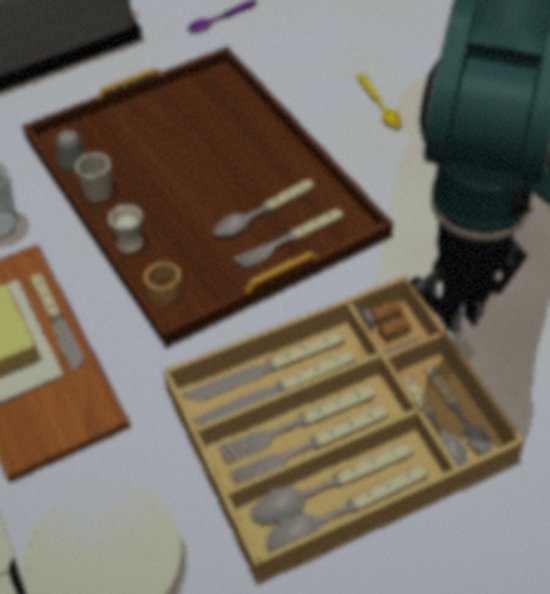

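Call:
servo_tool([
  [[-2,-4,0],[0,0,0]],
  [[-4,-9,0],[0,0,0]],
  [[-4,-14,0],[0,0,0]],
  [[-4,-19,0],[0,0,0]],
  [[-4,-24,0],[0,0,0]],
  [[-4,-29,0],[0,0,0]],
  [[-4,-33,0],[0,0,0]],
  [[-4,-36,0],[0,0,0]],
])

```text
time: 26.1
eef_pos: [423.2, -103.3, 194.7]
ee_rot: [-56.7, 89.9, -57.8]
ft_force: [0.9, -0.2, 1.0]
gripper_width: 0.222
```

Call:
servo_tool([
  [[0,0,0],[0,0,0]],
  [[0,0,0],[0,0,0]],
  [[0,0,0],[0,0,0]],
  [[0,0,0],[0,0,0]],
])

```text
time: 26.5
eef_pos: [424.2, -99.4, 195.0]
ee_rot: [-28.8, 89.9, -29.6]
ft_force: [-0.2, -0.7, 0.7]
gripper_width: 0.219
```

Run:
```python
from h import *;from plant import robot
import cv2
c=robot.read_camera("top");cv2.imwrite("pics/t9.png",cv2.resize(c["image"][75:200,95:260,::-1],None,fx=4.5,fy=4.5,interpolation=cv2.INTER_CUBIC))
```

```text
(no output)
```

View pics/t9.png

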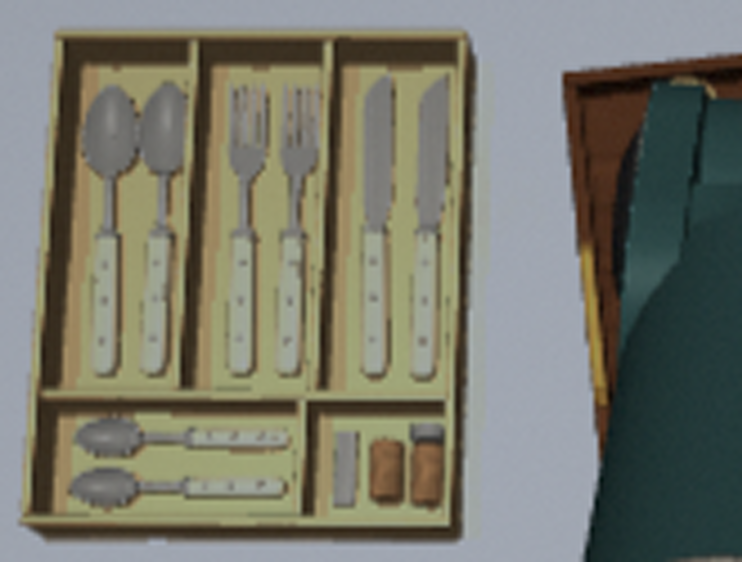

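All four lie parallel beside their mates, inside their compartments, heads the same way. I hand the job in.

```bash
python3 -c "
from plant import robot
print(robot.finish_job())"
```

```text
the job is handed in; nothing more can be done
None
```

I put the dinner knife, dinner fork, dinner spoon and teaspoon away in that order, each in its own kind's compartment. The job was handed in at about 26.5 s of the 107 s allowed.

- **Placing:** the last top picture shows all four parallel beside their mates and pointing the same way. They look flat. The new spoon's bowl sits very close to its mate's, perhaps just touching it.
- **Left alone:** the scene picture taken just before that shows the dessert fork and dessert spoon still lying on the serving tray. The pots and the purple and yellow spoons also look unmoved.
- **Forces:** the highest wrist force I saw was about 10 N, and the gripper was clear of everything at hand-in. The 8–10 N upward readings came while the fingers closed, probably from the fingertips touching the tray floor. They did no visible harm.

No check failed or disagreed.

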